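# Find the soft damping foot with the pin gauge

## Task

One of the three round damping feet on the bench has come out too soft. Press the sprung-pin gauge straight down on the middle of each foot until its base sits flush on the foot's top, see how far the pin sinks into the soft centre, and put the foot it sinks into deepest upright in the black tray. Finish with the gauge standing back in its holder, the other two feet left where they stand, and the tin, spool and bottle beside the feet left standing in their places.

Things in the scene. Friction and masses are not known exactly. Their poses are not given: they have to be found in the camera images.
- gauge_grip (a point): hand gauge upright in the holder, 0.18 kg: grey box body 34 mm (its x) by 24 mm (its y), 58 mm high; grasp it across the 24 mm. Point on its axis, z up, 45 mm above the underside of its base and 27 mm below the body's top; cap and pin tail rise 6 mm more. On its -x and +x faces a dark bar rides up a white scale (a tick every 2 mm) as the pin is pushed in.
- gauge_base (a point): middle of the underside of the gauge's flat round base (34 mm in diameter, 6 mm thick), which a short neck joins to the body; z up. The sprung pin, 6 mm thick, sticks out 12 mm below this point when free.
- gauge_pin (a joint): how far the gauge's pin is pushed up into the gauge, in m: 0 free, at most 11.5 mm; spring 0.8 N per mm. With the base flush on a foot it reads 10 mm less the depth the pin has sunk: about 8 mm on a firm foot, about 3 mm on the soft one.
- holder: round aluminium gauge holder fixed to the bench, 68 mm over its foot, 60 mm in diameter and 20 mm high; origin at the centre of its underside, z up. A round recess 44 mm wide and 6 mm deep in its top takes the gauge's base, which rests 14 mm above the bench; a hole 16 mm wide in the middle goes down to the bench for the pin.
- foot_a_mid (a point): damping foot, a plain round dark rubber puck 46 mm in diameter, 30 mm high, about 0.1 kg, upright; point at its centre, 15 mm above its underside, z up. In its flat top (30 mm up) is a round opening 18 mm wide with the grey soft centre in it, its face 2 mm below the top. All three feet look alike.
- foot_b_mid (a point): damping foot, a plain round dark rubber puck 46 mm in diameter, 30 mm high, about 0.1 kg, upright; point at its centre, 15 mm above its underside, z up. In its flat top (30 mm up) is a round opening 18 mm wide with the grey soft centre in it, its face 2 mm below the top. All three feet look alike.
- foot_c_mid (a point): damping foot, a plain round dark rubber puck 46 mm in diameter, 30 mm high, about 0.1 kg, upright; point at its centre, 15 mm above its underside, z up. In its flat top (30 mm up) is a round opening 18 mm wide with the grey soft centre in it, its face 2 mm below the top. All three feet look alike.
- foot_a_dent (a joint): how far the soft centre of foot_a has been pressed in, in m: 0 untouched. With the gauge flush a firm foot (two of them) sinks about 2 mm and starts to give only at about 5.6 N; the soft one (one of them) sinks about 7 mm and gives from about 1 N. It recovers so slowly that the dent stays.
- foot_b_dent (a joint): how far the soft centre of foot_b has been pressed in, in m: 0 untouched. With the gauge flush a firm foot (two of them) sinks about 2 mm and starts to give only at about 5.6 N; the soft one (one of them) sinks about 7 mm and gives from about 1 N. It recovers so slowly that the dent stays.
- foot_c_dent (a joint): how far the soft centre of foot_c has been pressed in, in m: 0 untouched. With the gauge flush a firm foot (two of them) sinks about 2 mm and starts to give only at about 5.6 N; the soft one (one of them) sinks about 7 mm and gives from about 1 N. It recovers so slowly that the dent stays.
- tray: black shallow tray fixed to the bench, 105 mm (its x) by 150 mm (its y) and 18 mm high, floor and walls 2 mm thick; origin at the centre of its underside, z up.
- tin_mid (a point): round pale tin, 44 mm in diameter and 19 mm high, loose; centre of the tin. It stands close to one of the feet.
- spool_mid (a point): wire spool standing on its flange, 55 mm in diameter and 34 mm high, loose; centre of the spool. It stands close to one of the feet.
- bottle_mid (a point): small amber bottle with a pointed black cap, 34 mm in diameter and 94 mm high, loose; centre, half-way up. It stands close to one of the feet.
- parts_case: clear parts box with lid, 74 mm (x) by 98 mm (y) by 29 mm, fixed; origin at the centre of its underside. Not needed.
Not all that is in view belongs to the job. What is shaped like the part that bears foot_b_mid but orange or purple is not meant.

How it is judged:
On the way, in this order (a step that is already met when the one before it is completed fails the run):
1. the gauge stands upright and flush on one of the feet with its pin pushed in (((horizontal distance between gauge_grip and foot_a_mid below 0.008 m and z of gauge_grip in the frame of foot_a_mid between 0.055 and 0.063 m and angle between gauge_grip's own z axis and vertical below 0.12 rad and value of joint gauge_pin above 0.0015 m) or (horizontal distance between gauge_grip and foot_b_mid below 0.008 m and z of gauge_grip in the frame of foot_b_mid between 0.055 and 0.063 m and angle between gauge_grip's own z axis and vertical below 0.12 rad and value of joint gauge_pin above 0.0015 m) or (horizontal distance between gauge_grip and foot_c_mid below 0.008 m and z of gauge_grip in the frame of foot_c_mid between 0.055 and 0.063 m and angle between gauge_grip's own z axis and vertical below 0.12 rad and value of joint gauge_pin above 0.0015 m))), for 0.1 s.
2. the soft centre of every foot has been pressed in by the pin (value of joint each of foot_a_dent, foot_b_dent, foot_c_dent above 0.0014 m), for 0.1 s.
At the end, for the whole second after the job is handed in: The gauge stands upright in its holder (within 10 mm of the centre, base in the recess). The foot whose centre sank more than 5 mm stands upright inside the tray on its floor; the other two, each dented at least 1.4 mm and less than 3.5 mm, stand upright within 30 mm of where they began (horizontal distance between gauge_grip and holder below 0.01 m and z of gauge_grip in the frame of holder between 0.055 and 0.062 m and angle between gauge_grip's own z axis and vertical below 0.12 rad and ((x of foot_a_mid in the frame of tray between -0.05 and 0.05 m and y of foot_a_mid in the frame of tray between -0.072 and 0.072 m and z of foot_a_mid in the frame of tray between 0.01 and 0.024 m and angle between foot_a_mid's own z axis and vertical below 0.12 rad and value of joint foot_a_dent above 0.005 m) or (x of foot_b_mid in the frame of tray between -0.05 and 0.05 m and y of foot_b_mid in the frame of tray between -0.072 and 0.072 m and z of foot_b_mid in the frame of tray between 0.01 and 0.024 m and angle between foot_b_mid's own z axis and vertical below 0.12 rad and value of joint foot_b_dent above 0.005 m) or (x of foot_c_mid in the frame of tray between -0.05 and 0.05 m and y of foot_c_mid in the frame of tray between -0.072 and 0.072 m and z of foot_c_mid in the frame of tray between 0.01 and 0.024 m and angle between foot_c_mid's own z axis and vertical below 0.12 rad and value of joint foot_c_dent above 0.005 m)) and ((x of foot_a_mid in the frame of tray between -0.05 and 0.05 m and y of foot_a_mid in the frame of tray between -0.072 and 0.072 m and z of foot_a_mid in the frame of tray between 0.01 and 0.024 m and angle between foot_a_mid's own z axis and vertical below 0.12 rad and value of joint foot_a_dent above 0.005 m) or (distance of foot_a_mid from where it was at the start of the episode below 0.03 m and angle between foot_a_mid's own z axis and vertical below 0.12 rad and value of joint foot_a_dent between 0.0014 and 0.0035 m)) and ((x of foot_b_mid in the frame of tray between -0.05 and 0.05 m and y of foot_b_mid in the frame of tray between -0.072 and 0.072 m and z of foot_b_mid in the frame of tray between 0.01 and 0.024 m and angle between foot_b_mid's own z axis and vertical below 0.12 rad and value of joint foot_b_dent above 0.005 m) or (distance of foot_b_mid from where it was at the start of the episode below 0.03 m and angle between foot_b_mid's own z axis and vertical below 0.12 rad and value of joint foot_b_dent between 0.0014 and 0.0035 m)) and ((x of foot_c_mid in the frame of tray between -0.05 and 0.05 m and y of foot_c_mid in the frame of tray between -0.072 and 0.072 m and z of foot_c_mid in the frame of tray between 0.01 and 0.024 m and angle between foot_c_mid's own z axis and vertical below 0.12 rad and value of joint foot_c_dent above 0.005 m) or (distance of foot_c_mid from where it was at the start of the episode below 0.03 m and angle between foot_c_mid's own z axis and vertical below 0.12 rad and value of joint foot_c_dent between 0.0014 and 0.0035 m))); the robot touches nothing.
It fails at once if the tin, spool or bottle is shifted by more than 25 mm or tipped (distance of any of tin_mid, spool_mid, bottle_mid from where it was at the start of the episode above 0.025 m or angle between any of tin_mid, spool_mid, bottle_mid's own z axis and vertical above 0.5 rad).
It also fails if it takes over 67 s, if anything falls off the work surface, if the arm or the gripper's body presses on something with over 40 N, if the wrist force passes 120 N, or if a joint passes its speed limit or range.

## Robot

A 6-joint arm with a two-finger parallel gripper is mounted at the origin on a cart in front of the work surface, level with it; the furniture and walls round the work are solid. World frame = base frame: x ahead of the robot, y to its left, z up, the work surface at z = 0. Lengths are in m, angles in rad, forces in N, time in s.
With the tool pointing down it reaches from about 0.3 to 0.85 m from the base axis. Payload 5.4 kg.
Tool frame: the origin (TCP) lies midway between the tips of the shut fingers; the grasp point (between the pads) lies r.grip_depth behind it (r.grip_depth is the distance from the TCP to the grasp point, in m); z points along the fingers, y is the line along which they close (so a half turn about z gives the same grasp; the last joint's range is limited). The gripper opens to 85 mm and grips with 20 to 120 N. Pads are 22 mm wide; open, the fingers measure 114 mm over their backs; the gripper's body (76 mm by 85 mm) begins 54 mm behind the grasp point. The pads swing forward as they close: fully open they stand 13 mm farther back than shut.
Start: joints at [-1.429, 0.158, 1.597, -0, 1.386, -0.21], TCP at [0.198, -0.54, 0.231] pointing down, gripper open.
Joint ranges: [-2.91, 2.91], [-0.94, 2.29], [0.18, 2.7], [-1.29, 4.43], [0.17, 2.64], [-3, 3]. Speed limits (rad/s): [2.57, 2.57, 3.14, 3.14, 3.14, 3.14].

## Interface

Orientations are given as a rotation vector (axis times angle).
In Python, from cell import r, eyes, job_done gives the robot as it stands.
- The arm moves only by the tool apply_moves, never from a script. Its argument "series" is a list of rows, each a list of 7 numbers: the turn, a rotation vector about the tool's x, y, z in degrees, then the shift along the tool's x, y, z in mm, then the opening, from -1 (shut) to 1 (fully open). In form: [[ax, ay, az, x, y, z, grip], ...]. A call has 1 to 8 rows; each row is the pose to reach, as a shift and turn from the pose commanded when the call began, along the tool's axes at that moment; what a row does not reach only later rows make up. A row lasts 1/8 s, in which the tool goes at most 62.5 mm and 10.7 degrees, less where a joint would pass 70% of its speed; a pose out of reach is approached as far as the arm can. A call with a gripper value outside its range is refused whole. The fingers move at their own pace and stop on an object; the grip force is fixed at half the most. Time passes only in rows, so rows that repeat a pose let the fingers close. It gives the time, the measured TCP pose, the force, the opening and the grip force at its end, in the units of the state.
- r.observe(): the state, without advancing time (a new reading comes with each control period).
- eyes.camera(name): name is "scene" or "side" or "wrist"; returns a dict with "frame" (384x512x3 uint8, red, green, blue), "depth" (384x512 float32, m along the optical axis (not along the pixel's ray), 0 where there is no reading), "mtx" (3x3 intrinsics, pixels), "T" (4x4, takes a point from camera to world coordinates). Camera axes: x right, y down, z forward; pixel columns grow to the right and rows downward; lengths in m; the calibration is good to about 2 mm. A picture is of the moment at which its call begins.
- job_done(): hands the job in; it is judged then, once.
The state is a dict: "t": time; "joint_positions": joint angles; "qvel": joint speeds; "effort": joint torques, N m; "tool_pos": TCP position; "ee_rot": TCP orientation; "force": force on the tool from outside, world axes, zero at the start; "torque": the same for the moment, N m; "width": finger opening in m; "finger_force": force on a finger pad.
Only numpy, scipy, OpenCV 4.12 (cv2) and the standard library are available. Lean on these libraries where they do the work, as an engineer would, in place of code of your own. Each camera call takes 0.05 s, during which the arm holds its last target. There are 200 camera calls.

## Working session

There is one attempt and no reset: what is moved stays moved. The work goes in short steps, Python scripts to look and compute and a tool call to move; the robot and the scene stay as the last step left them, time stands still between calls to the robot, and variables do not carry over. Pictures are saved under pics/ and viewed, at most 10 in all, crops included, and the job is handed in when it is done.

Besides the shell and the picture viewer there is one more tool, called after "Request:" as name(argument=value, ...) on one line, values as JSON. apply_moves: Moves the arm, as the interface text tells. Its arguments: {"type":"object","properties":{"series":{"type":"array"}},"required":["series"]}

```bash
mkdir -p pics; ls
cat > h.py <<'E'
import numpy as np, cv2
from scipy.spatial.transform import Rotation as R
from cell import r, eyes, job_done
def pts(c):
    d=c["depth"];v,u=np.mgrid[:384,:512];K=c["mtx"]
    p=np.stack([(u-K[0,2])/K[0,0]*d,(v-K[1,2])/K[1,1]*d,d],-1)
    return p@c["T"][:3,:3].T+c["T"][:3,3]
def save(n,c,s=1): cv2.imwrite(f"pics/{n}.png",cv2.resize(c["frame"][...,::-1],None,fx=s,fy=s))
E
python3 - <<'E'
from h import *
s=r.observe();print({k:np.round(v,3) for k,v in s.items()},r.grip_depth)
ims=[]
for n in("scene","side"):
    c=eyes.camera(n);np.savez(n,**c);save(n,c,1.5);print(n,np.round(c["T"],3),c["mtx"][0])
E
```

```text
pics
{'t': np.float64(0.0), 'joint_positions': array([-1.429,  0.159,  1.598, -0.   ,  1.386, -0.21 ]), 'qvel': array([-0.   , -0.   , -0.   ,  0.   ,  0.001, -0.001]), 'effort': array([-0.0000e+00, -3.9600e+01, -3.3143e+01, -0.0000e+00,  8.0000e-03,
        0.0000e+00]), 'tool_pos': array([ 0.198, -0.539,  0.23 ]), 'ee_rot': array([-3.091, -0.549, -0.   ]), 'force': array([-0.397, -0.02 , -0.452]), 'torque': array([ 0.006, -0.012,  0.032]), 'finger_force': np.float64(0.0), 'width': np.float64(0.085)} 0.0187
scene [[-0.745  0.579 -0.332  0.939]
 [ 0.667  0.643 -0.377  0.49 ]
 [-0.005 -0.502 -0.865  1.146]
 [ 0.     0.     0.     1.   ]] [481.31764686   0.         258.7082082 ]
side [[ 0.984 -0.12   0.132  0.395]
 [-0.178 -0.616  0.767 -0.81 ]
 [-0.01  -0.778 -0.628  0.718]
 [ 0.     0.     0.     1.   ]] [428.57627227   0.         263.89202622]
```

View pics/scene.png

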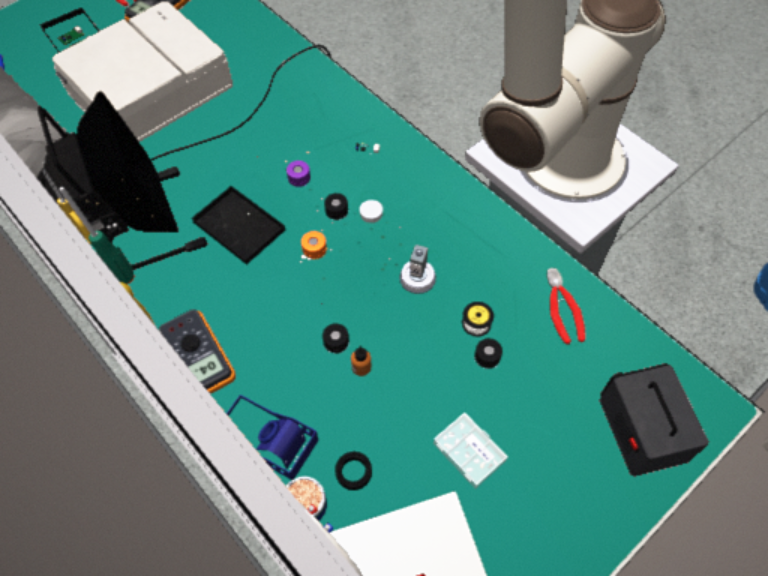

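View pics/side.png

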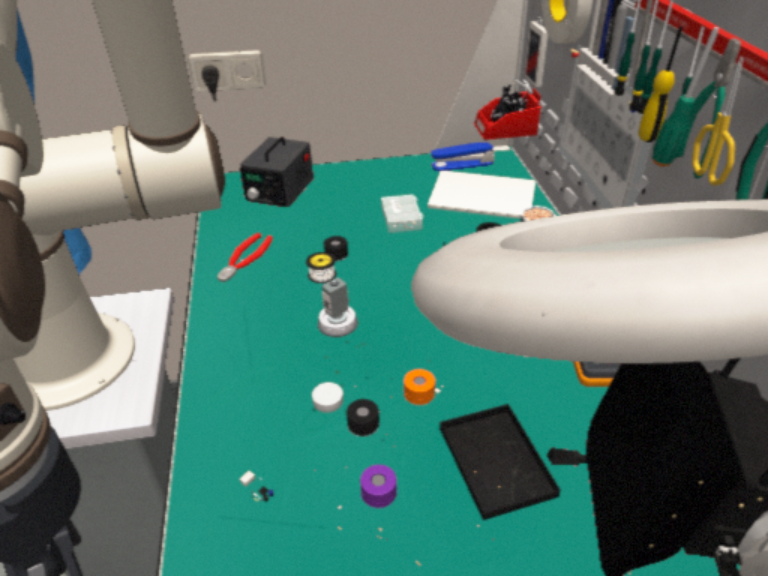

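The scene picture (at 1.5x) shows the black feet at (336,206) by the tin, (335,337) by the bottle and (489,352) by the spool. The gauge in its holder is at (418,270) and the tray at (238,225). In the side view a white lamp head hides part of the bench. Next I measure the positions.

Run:
```python
from h import *
c=dict(np.load("scene.npz"));P=pts(c)
hsv=cv2.cvtColor(c["frame"],cv2.COLOR_RGB2HSV)
def fit(n,u,v,z0,z1,rad=24,maxr=.045):
    u/=1.5;v/=1.5
    m=np.zeros((384,512),bool);m[int(v-rad):int(v+rad),int(u-rad):int(u+rad)]=1
    p0=P[int(v),int(u),:2]
    m&=(P[...,2]>z0)&(P[...,2]<z1)&(np.linalg.norm(P[...,:2]-p0,axis=-1)<maxr)
    q=P[m]; 
    if len(q)<5: print(n,"few",P[int(v),int(u)]);return
    (cx,cy),rr=cv2.minEnclosingCircle(q[:,:2].astype(np.float32))
    print(n,len(q),"circ",np.round([cx,cy,rr],4),"mean",np.round(q.mean(0),4),"ext",np.round(np.ptp(q,axis=0),3), "rect",cv2.minAreaRect(q[:,:2].astype(np.float32)))
fit("footT",336,203,.024,.036,maxr=.03)
fit("footB",335,335,.024,.036,maxr=.03)
fit("footS",489,349,.024,.036,maxr=.03)
fit("tin",371,209,.015,.024,maxr=.03)
fit("spool",478,314,.029,.04,maxr=.035)
fit("bottle",361,353,.06,.11)
fit("bottle lo",361,368,.02,.06)
fit("gauge",419,250,.066,.085)
fit("holder",419,280,.016,.024,maxr=.05)
fit("tray",238,225,-.005,.03,rad=45,maxr=.1)
fit("trayrim",238,225,.012,.03,rad=45,maxr=.1)
fit("orange",313,240,.024,.036)
fit("purple",298,170,.024,.036)
for u,v in[(150,260),(200,245),(100,170)]: print(P[int(v/1.5),int(u/1.5)])
# bodies above z .1 map
s=dict(np.load("side.npz"));Q=pts(s);print("lamp",np.round(Q[int(280/1.5),[int(430/1.5),int(550/1.5),int(700/1.5)]],3),np.round(Q[int(340/1.5),[int(450/1.5),int(650/1.5)]],3))
for A in(P,Q):
  m=(A[...,2]>.12)&(A[...,0]>.25)&(A[...,0]<.85)&(abs(A[...,1])<.45)
  b=A[m];print(len(b),b.min(0) if len(b) else "",b.max(0) if len(b) else "")
```

```text
footT 170 circ [ 0.4497 -0.2208  0.0245] mean [ 0.4498 -0.2182  0.0311] ext [0.044 0.048 0.011] rect ((0.44880732893943787, -0.21889187395572662), (0.0453510507941246, 0.0443904846906662), 30.485729217529297)
footB 229 circ [6.349e-01 5.000e-04 2.490e-02] mean [0.6337 0.0017 0.0306] ext [0.045 0.048 0.011] rect ((0.6335058808326721, 0.0016040615737438202), (0.04806945472955704, 0.04179614409804344), 50.9340934753418)
footS 233 circ [0.456  0.1974 0.0239] mean [0.4565 0.1992 0.0303] ext [0.048 0.043 0.012] rect ((0.45635098218917847, 0.1984264999628067), (0.04422496259212494, 0.044659748673439026), 72.77698516845703)
tin 148 circ [ 0.4031 -0.1688  0.0236] mean [ 0.4046 -0.167   0.02  ] ext [0.045 0.044 0.009] rect ((0.40479975938796997, -0.168379008769989), (0.044341765344142914, 0.04151204600930214), 75.65499114990234)
spool 296 circ [0.4225 0.1391 0.0283] mean [0.4228 0.1395 0.0353] ext [0.055 0.054 0.01 ] rect ((0.4220466911792755, 0.13838909566402435), (0.053797174245119095, 0.05340607091784477), 46.8299446105957)
bottle 57 circ [0.6327 0.0698 0.0106] mean [0.6342 0.0713 0.0681] e
[... 1293 characters left out ...]
1704, -0.17722107470035553), (0.045477110892534256, 0.04227309674024582), 50.973506927490234)
purple 157 circ [ 0.4532 -0.3347  0.0246] mean [ 0.4534 -0.3325  0.031 ] ext [0.044 0.047 0.011] rect ((0.45228511095046997, -0.3336487412452698), (0.04349411651492119, 0.045423928648233414), 8.88608455657959)
[ 0.78491468 -0.35581651  0.01774959]
[ 0.69676794 -0.32298486  0.0163969 ]
[ 0.7827047  -0.39151358  0.2415664 ]
lamp [[ 0.447 -0.594  0.546]
 [ 0.479 -0.64   0.577]
 [ 0.519 -0.666  0.59 ]] [[ 0.61  -0.074  0.005]
 [ 0.502 -0.673  0.574]]
6719 [ 0.2500105  -0.44990743  0.12021005] [0.8499359  0.39760082 0.53615054]
6899 [ 0.25002937 -0.44999409  0.12002136] [0.84998928 0.44998005 0.53356021]
```

```bash
cat >> h.py <<'E'
def goal(x,y,z,close):
    "shift/turn to TCP x,y,z with closing axis at world angle close (deg, mod 180)"
    s=r.observe();M=R.from_rotvec(s["ee_rot"]);c=M.as_matrix()[:2,1]
    d=(close-np.degrees(np.arctan2(c[1],c[0]))+90)%180-90
    a=np.radians(close+(0 if abs(((close-np.degrees(np.arctan2(c[1],c[0])))+180)%360-180)<=90 else 180))
    Y=np.array([np.cos(a),np.sin(a),0]);Z=np.array([0,0,-1.]);T=R.from_matrix(np.c_[np.cross(Y,Z),Y,Z])
    print("turn",np.round(np.degrees((M.inv()*T).as_rotvec()),2),"shift",np.round(M.inv().apply(np.array([x,y,z])-s["tool_pos"])*1e3,1),"t",round(float(s["t"]),2),"pos",np.round(s["tool_pos"],4),"f",np.round(s["force"],2))
E
python3 -c "
from h import *
goal(.437,0,.22,121)"
```

```text
turn [ -0.09  -0.03 -10.85] shift [ 410.1 -423.9   11.3] t 0.1 pos [ 0.198  -0.5393  0.2304] f [-0.18  0.7   0.03]
```

Request:
apply_moves(series=[[0,0,-3,41,-42,1,1],[0,0,-6,82,-85,2,1],[0,0,-11,123,-127,3,1],[0,0,-11,164,-170,4,1],[0,0,-11,205,-212,6,1],[0,0,-11,246,-254,7,1],[0,0,-11,287,-297,8,1],[0,0,-11,328,-339,9,1]])

```text
t: 1.1
tool_pos: [0.3895, -0.1066, 0.2221]
ee_rot: [3.026, 0.843, 0.0]
force: [0.8, -0.2, 0.4]
width: 0.0855
finger_force: 0.0
```

Run:
```python
from h import *
goal(.437,0,.22,121)
c=eyes.camera("wrist");np.savez("w1",**c);save("w1",c,1.2);P=pts(c);print(np.round(c["T"],3))
for n,z0,z1 in(("gtop",.08,.089),("hold",.016,.024)):
    q=P[(P[...,2]>z0)&(P[...,2]<z1)&(np.hypot(P[...,0]-.437,P[...,1])<.06)&(c["depth"]>.05)]
    if len(q)>5: print(n,len(q),cv2.minAreaRect(q[:,:2].astype(np.float32)),cv2.minEnclosingCircle(q[:,:2].astype(np.float32)),np.median(q,axis=0))
```

```text
turn [ 0.02 -0.01  0.14] shift [ 95.8 -66.7   2.1] t 1.1 pos [ 0.3895 -0.1066  0.2221] f [ 0.78 -0.18  0.37]
[[ 0.518 -0.825 -0.228  0.447]
 [-0.856 -0.499 -0.139 -0.072]
 [ 0.001  0.267 -0.964  0.365]
 [ 0.     0.     0.     1.   ]]
gtop 1156 ((0.43489786982536316, 0.0002544280141592026), (0.034137219190597534, 0.024201320484280586), 30.44097900390625) ((0.4346542954444885, 0.00031092955032363534), 0.01936223916709423) [ 0.43556691 -0.00130876  0.08624077]
hold 1036 ((0.43600142002105713, -0.005151204764842987), (0.05954204872250557, 0.04846532270312309), 12.622930526733398) ((0.43468010425567627, 0.0004461231001187116), 0.030077869072556496) [ 0.44089276 -0.01274977  0.02031624]
```

Request:
apply_moves(series=[[0,0,0.7,47,-34,30,0.6],[0,0,0.7,94,-68,60,0.3],[0,0,0.7,94,-68,110,0.3],[0,0,0.7,94,-68,160,0.3],[0,0,0.7,94,-68,179,0.3],[0,0,0.7,94,-68,179,0.3]])

```text
t: 1.9
tool_pos: [0.4326, -0.0013, 0.0416]
ee_rot: [-3.029, -0.825, 0.006]
force: [0.6, 0.1, 0.6]
width: 0.0558
finger_force: 0.0
```

Run:
```python
from h import *
goal(.4348,0.0003,.043,120.4)
```

```text
turn [-0.2   0.19  0.06] shift [ 2.7 -0.3 -1.4] t 1.9 pos [ 0.4326 -0.0013  0.0416] f [0.62 0.12 0.62]
```

Request:
apply_moves(series=[[0,0,0,2.5,-0.3,-1,0.3],[0,0,0,2.5,-0.3,-1,-0.4],[0,0,0,2.5,-0.3,-1,-1],[0,0,0,2.5,-0.3,-1,-1],[0,0,0,2.5,-0.3,-1,-1]])

```text
t: 2.52
tool_pos: [0.4375, -0.0004, 0.0454]
ee_rot: [3.03, 0.825, 0.003]
force: [0.3, 0.9, 6.0]
width: 0.0234
finger_force: 59.3
```

Run:
```python
from h import *
print(r.observe()["finger_force"]);goal(.4497,-.2195,.130,120.4);goal(.4348,0.0003,.14,120.4)
```

```text
59.328153133392334
turn [ 0.09 -0.09  0.06] shift [-100.5  195.2  -84.4] t 2.52 pos [ 4.375e-01 -4.000e-04  4.540e-02] f [0.29 0.91 6.02]
turn [ 0.09 -0.09  0.06] shift [ -1.8  -1.8 -94.6] t 2.52 pos [ 4.375e-01 -4.000e-04  4.540e-02] f [0.29 0.91 6.02]
```

Run:
```python
from h import *
goal(.45,.165,.17,120.4)
```

```text
turn [ 0.09 -0.09  0.06] shift [  94.8 -136.  -124.6] t 2.52 pos [ 4.375e-01 -4.000e-04  4.540e-02] f [0.29 0.91 6.02]
```

Request:
apply_moves(series=[[0,0,0,0,0,-40,-1],[0,0,0,0,0,-85,-1],[0,0,0,30,-43,-110,-1],[0,0,0,60,-86,-125,-1],[0,0,0,95,-136,-125,-1],[0,0,0,95,-136,-125,-1]])

```text
t: 3.28
tool_pos: [0.4485, 0.1687, 0.1691]
ee_rot: [-3.028, -0.834, 0.0]
force: [-1.1, -1.4, -2.2]
width: 0.0231
finger_force: 59.7
```

```bash
cat >> h.py <<'E'
def foot(c,x,y,z0=.026,z1=.034,rr=.04):
    P=pts(c);m=(P[...,2]>z0)&(P[...,2]<z1)&(np.hypot(P[...,0]-x,P[...,1]-y)<rr)&(c["depth"]>.05)
    m&=c["frame"].max(-1)<90
    q=P[m][:,:2].astype(np.float32);(a,b),k=cv2.minEnclosingCircle(q)
    print("foot",len(q),np.round([a,b,k],4),"z",np.round(np.median(P[m][:,2]),4));return a,b
E
python3 - <<'E'
from h import *
c=eyes.camera("wrist");np.savez("w2",**c);save("w2",c,1.2)
x,y=foot(c,.456,.198);goal(x,y,.1,120.4)
E
```

```text
foot 1789 [0.4544 0.1996 0.0229] z 0.0303
turn [-0.01  0.07  0.29] shift [ 21.9 -25.3  68.8] t 3.33 pos [0.4486 0.1668 0.1688] f [ 0.65 -0.23 -1.69]
```

View pics/w2.png

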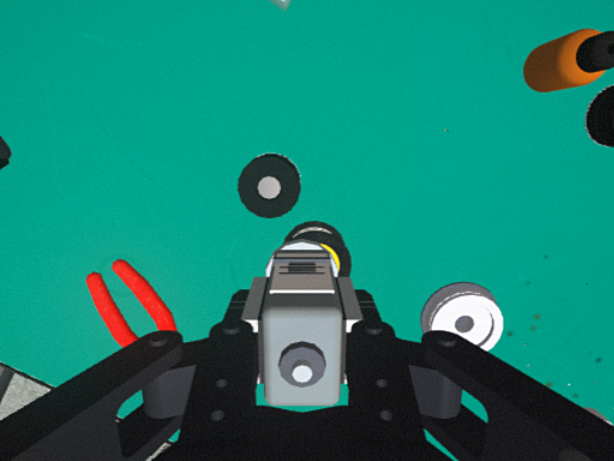

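The wrist view shows the gauge held squarely, with its body top around (302,350) and the scale just above it. Foot S is clear at (269,186). Next I measure the gauge axis relative to the TCP.

```bash
cat >> h.py <<'E'
def gtop(c):
    s=r.observe();p=s["tool_pos"];P=pts(c)
    m=(abs(P[...,2]-p[2]-.0406)<.004)&(np.hypot(P[...,0]-p[0],P[...,1]-p[1])<.03)&(c["depth"]>.03)&(c["frame"].min(-1)>70)
    q=P[m];k=cv2.minAreaRect(q[:,:2].astype(np.float32))
    print("gtop",len(q),k,"rel",np.round([k[0][0]-p[0],k[0][1]-p[1],np.median(q[:,2])-p[2]],4))
E
python3 - <<'E'
from h import *
gtop(dict(np.load("w2.npz")))
E
```

```text
gtop 5144 ((0.4473331570625305, 0.16807664930820465), (0.03418828547000885, 0.0361977219581604), 27.579086303710938) rel [-0.0012  0.0013  0.0411]
```

Request:
apply_moves(series=[[0,0,0.3,12,-13,40,-1],[0,0,0.3,23,-25,80,-1],[0,0,0.3,23,-25,90,-1],[0,0,0.3,23,-25,90,-1]])

```text
t: 3.82
tool_pos: [0.4563, 0.1973, 0.0791]
ee_rot: [3.034, 0.816, -0.002]
force: [-0.3, 0.7, -1.6]
width: 0.0232
finger_force: 59.6
```

Run:
```python
from h import *
goal(.4544+.0009,.1996+.0005,.0655,120.4)
```

```text
turn [-0.    0.09 -0.3 ] shift [ 0.6 -3.  13.6] t 3.83 pos [0.4563 0.1973 0.0791] f [-0.34  0.72 -1.6 ]
```

Request:
apply_moves(series=[[0,0,0,0.5,-2.5,5,-1],[0,0,0,0.5,-2.5,13.5,-1],[0,0,0,0.5,-2.5,13.5,-1],[0,0,0,0.5,-2.5,13.5,-1]])

```text
t: 4.32
tool_pos: [0.4569, 0.2008, 0.0668]
ee_rot: [3.033, 0.817, 0.004]
force: [1.2, 0.1, 2.0]
width: 0.0234
finger_force: 60.4
```

Run:
```python
from h import *
goal(.4544+.0009,.1996+.0005,.0617,120.4)
c=eyes.camera("wrist");save("g1",c,1)
```

```text
turn [ 0.07 -0.13 -0.24] shift [-1.8 -0.2  5.1] t 4.33 pos [0.4569 0.2008 0.0668] f [1.22 0.06 2.04]
```

Request:
apply_moves(series=[[0,0,0,-1,0,3,-1],[0,0,0,-1,0,5.5,-1],[0,0,0,-1,0,6,-1],[0,0,0,-1,0,6,-1]])

```text
t: 4.88
tool_pos: [0.456, 0.2007, 0.0614]
ee_rot: [3.033, 0.817, 0.003]
force: [0.6, 0.7, 13.6]
width: 0.0239
finger_force: 61.9
```

Request:
apply_moves(series=[[0,0,0,0,0,0.5,-1],[0,0,0,0,0,0.5,-1],[0,0,0,0,0,0.5,-1]])

```text
t: 5.25
tool_pos: [0.4561, 0.2006, 0.0614]
ee_rot: [3.033, 0.818, 0.003]
force: [-3.0, -0.8, 17.2]
width: 0.0231
finger_force: 62.4
```

Run:
```python
from h import *
goal(.6342,.0008,.17,120.4)
c=eyes.camera("wrist");cv2.imwrite("pics/g2.png",cv2.resize(c["frame"][170:320,180:330,::-1],None,fx=4,fy=4))
```

```text
turn [ 0.04 -0.11 -0.23] shift [  53.7  262.4 -108.3] t 5.25 pos [0.4561 0.2006 0.0614] f [-2.96 -0.83 17.25]
```

View pics/g2.png

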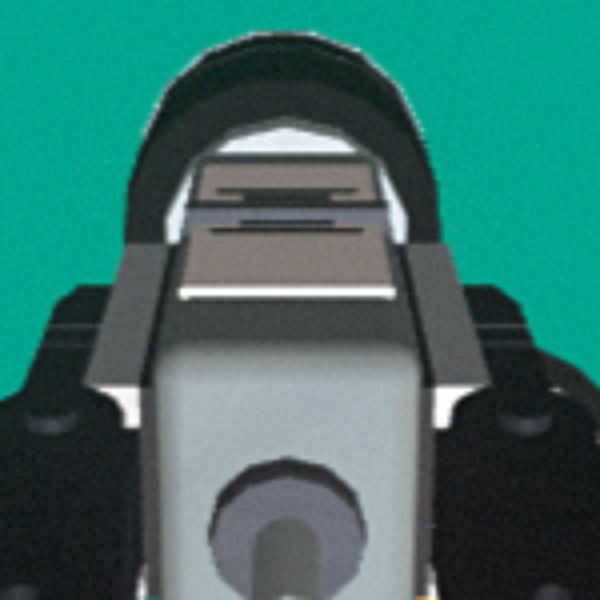

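The close crop shows the base flush and centred on foot S, with the bar well up the scale. The force of about 3.7 N after 4.9 mm of pin travel also means a firm foot. On to foot B.

Request:
apply_moves(series=[[0,0,0,0,0,-40,-1],[0,0,0,0,0,-95,-1],[0,0,0,5,50,-110,-1],[0,0,0,10,110,-110,-1],[0,0,0,20,165,-110,-1],[0,0,0,27,220,-110,-1],[0,0,0,30,237,-110,-1],[0,0,0,30,237,-110,-1]])

```text
t: 6.3
tool_pos: [0.5988, 0.0104, 0.1676]
ee_rot: [-3.032, -0.815, 0.005]
force: [-0.0, -0.3, -1.8]
width: 0.0237
finger_force: 60.1
```

Run:
```python
from h import *
c=eyes.camera("wrist");np.savez("w3",**c);gtop(c)
x,y=foot(c,.634,.001);goal(x+.0009,y+.0005,.0655,120.4)
```

```text
gtop 5324 ((0.5978381037712097, 0.009265435859560966), (0.03397129476070404, 0.03620830178260803), 29.896373748779297) rel [-0.0006 -0.0021  0.0405]
foot 1818 [0.6317 0.0018 0.0228] z 0.0304
turn [-0.18  0.15 -0.24] shift [ 25.2  25.4 102.2] t 6.35 pos [0.5984 0.0114 0.1678] f [ 0.46  1.23 -2.75]
```

Request:
apply_moves(series=[[0,0,0,12,12,40,-1],[0,0,0,25,25,70,-1],[0,0,0,25,25,88,-1],[0,0,0,25,25,88,-1]])

```text
t: 6.85
tool_pos: [0.6316, 0.003, 0.0795]
ee_rot: [-3.031, -0.819, 0.007]
force: [0.0, -0.3, -1.4]
width: 0.0232
finger_force: 60.1
```

Run:
```python
from h import *
goal(.6326,.0023,.0665,120.4)
```

```text
turn [-0.2   0.21 -0.17] shift [ 0.5  1.2 13. ] t 6.85 pos [0.6316 0.003  0.0795] f [ 0.01 -0.35 -1.44]
```

Request:
apply_moves(series=[[0,0,0,0.5,1,6,-1],[0,0,0,0.5,1,13,-1],[0,0,0,0.5,1,13,-1],[0,0,0,0.5,1,13,-1]])

```text
t: 7.35
tool_pos: [0.6355, 0.0008, 0.0691]
ee_rot: [3.033, 0.817, 0.002]
force: [-0.6, 0.9, 0.5]
width: 0.0233
finger_force: 60.4
```

Request:
apply_moves(series=[[0,0,0,0,0,2,-1],[0,0,0,0,0,3,-1],[0,0,0,0,0,3,-1]])

```text
t: 7.72
tool_pos: [0.6355, 0.0008, 0.0658]
ee_rot: [3.033, 0.817, 0.002]
force: [0.2, 1.2, 3.5]
width: 0.0233
finger_force: 60.5
```

Run:
```python
from h import *
goal(.6326,.0023,.0617,120.4)
```

```text
turn [ 0.03 -0.05 -0.25] shift [-1.7 -2.8  4.1] t 7.72 pos [0.6355 0.0008 0.0658] f [0.22 1.21 3.5 ]
```

Request:
apply_moves(series=[[0,0,0,0,0,3,-1],[0,0,0,0,0,4.5,-1],[0,0,0,0,0,5,-1],[0,0,0,0,0,5,-1],[0,0,0,0,0,5,-1],[0,0,0,0,0,5,-1]])

```text
t: 8.48
tool_pos: [0.6355, 0.0008, 0.0615]
ee_rot: [3.033, 0.817, 0.001]
force: [-1.5, 1.4, 9.4]
width: 0.0235
finger_force: 61.5
```

Run:
```python
from h import *
c=eyes.camera("wrist");cv2.imwrite("pics/g3.png",cv2.resize(c["frame"][170:320,180:330,::-1],None,fx=4,fy=4))
goal(.449,-.219,.17,120.4)
```

```text
turn [ 0.04 -0.04 -0.24] shift [-271.6   96.4 -108.7] t 8.53 pos [0.6355 0.0008 0.0615] f [-2.22  1.25  9.88]
```

View pics/g3.png

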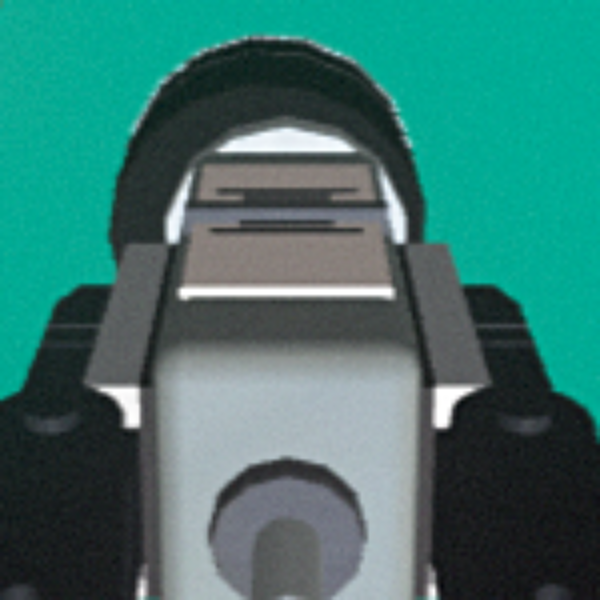

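The base is flush on foot B, about 2 mm off centre, and the bar height matches foot S, so this one is firm too. Foot T should be the soft one. Going there now.

Request:
apply_moves(series=[[0,0,0,0,0,-40,-1],[0,0,0,0,0,-95,-1],[0,0,0,-50,15,-110,-1],[0,0,0,-108,32,-110,-1],[0,0,0,-166,50,-110,-1],[0,0,0,-225,70,-110,-1],[0,0,0,-280,90,-110,-1],[0,0,0,-295,96,-110,-1]])

```text
t: 9.52
tool_pos: [0.4255, -0.2319, 0.169]
ee_rot: [-3.033, -0.811, 0.003]
force: [0.8, 0.1, -2.9]
width: 0.0235
finger_force: 60.1
```

Request:
apply_moves(series=[[0,0,0,0,0,0,-1]])

```text
t: 9.65
tool_pos: [0.4275, -0.2305, 0.1695]
ee_rot: [-3.033, -0.814, 0.001]
force: [-0.4, 1.1, -1.9]
width: 0.0237
finger_force: 60.1
```

Run:
```python
from h import *
c=eyes.camera("wrist");np.savez("w4",**c);gtop(c)
x,y=foot(c,.449,-.219);goal(x+.0009,y+.0005,.0655,120.4)
```

```text
gtop 5293 ((0.42638126015663147, -0.23154380917549133), (0.03398188576102257, 0.03620387986302376), 29.4643611907959) rel [-0.0018 -0.0018  0.0406]
foot 1779 [ 0.4476 -0.2188  0.0227] z 0.0304
turn [-0.08 -0.01 -0.27] shift [ 23.3   0.5 104.2] t 9.7 pos [ 0.4282 -0.2298  0.1697] f [ 0.2   0.04 -1.73]
```

Request:
apply_moves(series=[[0,0,0,12,0,40,-1],[0,0,0,23.5,0,75,-1],[0,0,0,23.5,0,90,-1],[0,0,0,23.5,0,90,-1],[0,0,0,23.5,0,90,-1]])

```text
t: 10.32
tool_pos: [0.4494, -0.2192, 0.0817]
ee_rot: [3.031, 0.817, 0.002]
force: [1.3, -0.9, -2.5]
width: 0.023
finger_force: 60.0
```

Run:
```python
from h import *
goal(.4487,-.2181,.0655,120.4)
```

```text
turn [ 0.13 -0.05 -0.23] shift [-0.1 -1.3 16.2] t 10.32 pos [ 0.4494 -0.2192  0.0817] f [ 1.29 -0.85 -2.51]
```

Request:
apply_moves(series=[[0,0,0,0,-1,8,-1],[0,0,0,0,-1,16,-1],[0,0,0,0,-1,16,-1],[0,0,0,0,-1,16,-1]])

```text
t: 10.82
tool_pos: [0.4478, -0.2177, 0.0643]
ee_rot: [-3.033, -0.817, 0.001]
force: [-0.0, -0.2, -0.5]
width: 0.0238
finger_force: 60.2
```

Request:
apply_moves(series=[[0,0,0,0,0,3,-1],[0,0,0,0,0,4.5,-1],[0,0,0,0,0,4.5,-1],[0,0,0,0,0,4.5,-1]])

```text
t: 11.32
tool_pos: [0.4483, -0.218, 0.0615]
ee_rot: [3.033, 0.818, -0.0]
force: [-4.9, 3.8, 11.8]
width: 0.0232
finger_force: 62.0
```

Request:
apply_moves(series=[[0,0,0,0,0,0.3,-1],[0,0,0,0,0,0.3,-1],[0,0,0,0,0,-40,-1],[0,0,0,0,0,-65,-1]])

```text
t: 11.82
tool_pos: [0.4484, -0.218, 0.1263]
ee_rot: [3.032, 0.817, 0.002]
force: [0.1, -0.4, -2.3]
width: 0.0234
finger_force: 60.0
```

Run:
```python
from h import *
goal(.436,.0012,.12,120.4)
```

```text
turn [ 0.09 -0.04 -0.24] shift [  99.4 -195.8    6. ] t 11.82 pos [ 0.4484 -0.218   0.1263] f [ 0.14 -0.43 -2.27]
```

Request:
apply_moves(series=[[0,0,0,25,-50,0,-1],[0,0,0,50,-100,0,-1],[0,0,0,76,-150,0,-1],[0,0,0,99.5,-196,0,-1],[0,0,0,99.5,-196,20,-1],[0,0,0,99.5,-196,40,-1],[0,0,0,99.5,-196,40,-1]])

```text
t: 12.7
tool_pos: [0.434, 0.0023, 0.0833]
ee_rot: [-3.031, -0.817, 0.005]
force: [0.4, -1.1, -3.1]
width: 0.0234
finger_force: 60.1
```

Run:
```python
from h import *
c=eyes.camera("wrist");save("w5",c,1.2);gtop(c)
goal(.436,.0012,.046,120.4)
```

```text
gtop 5130 ((0.43312186002731323, 0.0010264255106449127), (0.03383193165063858, 0.03516630083322525), 29.30527114868164) rel [-0.0019 -0.0009  0.0397]
turn [-0.06  0.06 -0.24] shift [ 0.6  1.2 38.4] t 12.75 pos [0.435  0.0019 0.0844] f [ 0.1  -0.11 -2.86]
```

View pics/w5.png

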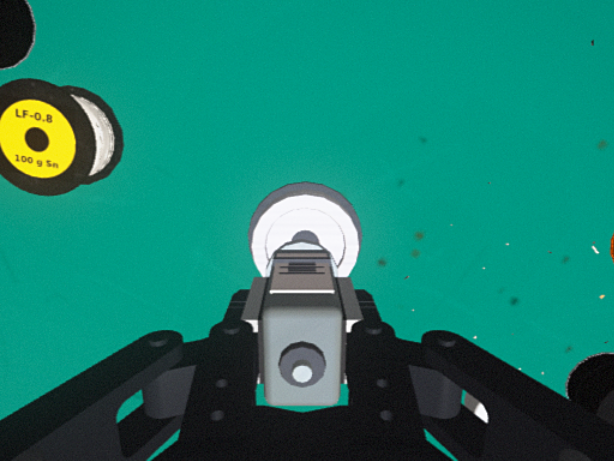

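The gauge is lined up over the holder: the hole is at (305,238) and the gauge axis at column 302. Lowering it now.

Request:
apply_moves(series=[[0,0,0,0.6,0.6,20,-1],[0,0,0,0.6,0.6,35,-1],[0,0,0,0.6,0.6,37.5,-1],[0,0,0,0.6,0.6,38,-1],[0,0,0,0.6,0.6,38,-1]])

```text
t: 13.38
tool_pos: [0.4369, 0.0014, 0.0474]
ee_rot: [3.033, 0.817, 0.002]
force: [-0.1, -0.8, -1.5]
width: 0.0236
finger_force: 60.3
```

Request:
apply_moves(series=[[0,0,0,0,0,1.5,-1],[0,0,0,0,0,2,-1],[0,0,0,0,0,2,-1]])

```text
t: 13.75
tool_pos: [0.4368, 0.0014, 0.0455]
ee_rot: [3.033, 0.817, 0.001]
force: [-2.4, 0.4, 5.5]
width: 0.0232
finger_force: 61.1
```

Request:
apply_moves(series=[[0,0,0,0,0,0,-0.2],[0,0,0,0,0,0,0.2],[0,0,0,0,0,0,0.3],[0,0,0,0,0,-40,0.3],[0,0,0,0,0,-90,0.5],[0,0,0,0,0,-130,0.6],[0,0,0,0,0,-130,0.6]])

```text
t: 14.62
tool_pos: [0.4389, 0.0009, 0.1784]
ee_rot: [3.03, 0.816, 0.011]
force: [-0.2, 0.1, -0.4]
width: 0.0686
finger_force: 0.0
```

Run:
```python
from h import *
c=eyes.camera("wrist");P=pts(c)
q=P[(P[...,2]>.08)&(P[...,2]<.09)&(np.hypot(P[...,0]-.437,P[...,1])<.04)&(c["depth"]>.05)]
print(len(q),cv2.minAreaRect(q[:,:2].astype(np.float32)),np.median(q,0))
goal(.4476,-.2188,.13,44)
```

```text
1286 ((0.43582671880722046, 0.00045548751950263977), (0.03348097205162048, 0.02380518801510334), 30.569320678710938) [0.4377845  0.00136295 0.08631829]
turn [ 3.000e-02 -2.100e-01  7.616e+01] shift [-101.8  195.3   46.3] t 14.68 pos [0.4373 0.0013 0.176 ] f [-0.9   0.26 -0.3 ]
```

Run:
```python
from h import *
c=dict(np.load("scene.npz"));P=pts(c)
g=cv2.cvtColor(c["frame"],cv2.COLOR_RGB2GRAY)
m=np.zeros_like(g);m[120:178,122:194]=(g[120:178,122:194]<55)
n,l,s,ce=cv2.connectedComponentsWithStats(m);k=1+np.argmax(s[1:,4])
q=P[(l==k)&(P[...,2]<.03)][:,:2].astype(np.float32);print(s[k],cv2.minAreaRect(q),len(q))
# robust: centre via pixel hull corners on plane z=.018
cn,_=cv2.findContours((l==k).astype(np.uint8),0,2);pp=cv2.approxPolyDP(cn[0],6,True)[:,0];print(pp.tolist())
K=c["mtx"];T=c["T"]
for u,v in pp:
    d=T[:3,:3]@np.linalg.solve(K,[u,v,1.]);w=T[:3,3]+d*(.018-T[2,3])/d[2];print(np.round(w,3))
print(r.observe()["joint_positions"].round(2))
goal(.4476,-.2188,.12,80)
```

```text
[ 128  124   62   52 1663] ((0.613390326499939, -0.31730273365974426), (0.10661590844392776, 0.15734510123729706), 7.117800712585449) 1656
[[153, 124], [128, 145], [164, 175], [189, 150]]
[ 0.573 -0.398  0.018]
[ 0.672 -0.384  0.018]
[ 0.656 -0.23   0.018]
[ 0.552 -0.251  0.018]
[-0.27 -0.16  2.03 -0.    1.27  0.77]
turn [ 0.09 -0.18 40.16] shift [-101.8  195.3   56.3] t 14.68 pos [0.4373 0.0013 0.176 ] f [-0.9   0.26 -0.3 ]
```

Request:
apply_moves(series=[[0,0,10,-25,48,0,0.6],[0,0,20,-51,98,0,0.6],[0,0,30,-77,147,20,0.6],[0,0,40,-102,195,40,0.5],[0,0,40,-102,195,76,0.5],[0,0,40,-102,195,76,0.5],[0,0,40,-102,195,76,0.5]])

```text
t: 15.55
tool_pos: [0.4461, -0.2177, 0.0988]
ee_rot: [-3.13, 0.268, 0.001]
force: [0.2, -0.7, 0.6]
width: 0.0638
finger_force: 0.0
```

Run:
```python
from h import *
c=eyes.camera("wrist");save("w6",c,1.2);P=pts(c)
x,y=foot(c,.4476,-.2188)
q=P[(P[...,2]<.0285)&(P[...,2]>.012)&(np.hypot(P[...,0]-x,P[...,1]-y)<.006)];print("dent face z",np.median(q[:,2]) if len(q) else None,len(q))
goal(x,y,.004,80)
```

```text
foot 2850 [ 0.4475 -0.2193  0.0228] z 0.0304
dent face z 0.021464634771571706 215
turn [ 0.03 -0.06  0.22] shift [ 1.   1.  95.7] t 15.6 pos [ 0.4466 -0.218   0.0997] f [ 0.2  -0.69 -1.1 ]
```

View pics/w6.png

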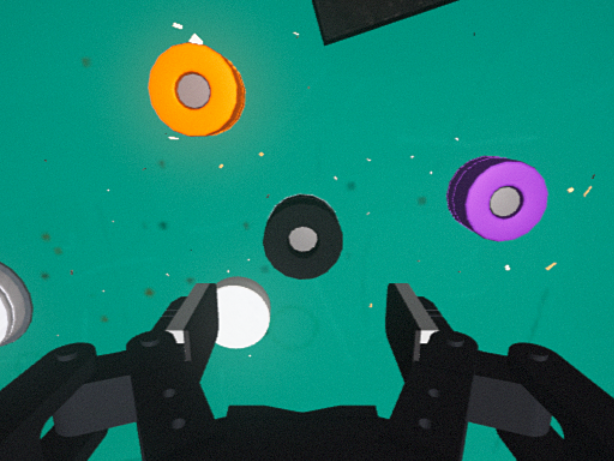

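Foot T's soft face is 9 mm below the rim, so the dent is 7 mm and this is the soft foot. It sits at (303,237) with the tin at (240,313), clear of the finger paths. Grasping it now.

Request:
apply_moves(series=[[0,0,0,1,1,40,0.5],[0,0,0,1,1,75,0.5],[0,0,0,1,1,93,0.5],[0,0,0,1,1,93,0.5],[0,0,0,1,1,93,0.1],[0,0,0,1,1,93,-0.4],[0,0,0,1,1,93,-0.4]])

```text
t: 16.48
tool_pos: [0.4484, -0.2203, 0.0081]
ee_rot: [3.128, -0.269, 0.004]
force: [-1.6, 1.9, 4.6]
width: 0.0448
finger_force: 61.0
```

Request:
apply_moves(series=[[0,0,0,0,0,-30,-0.4],[0,0,0,0,0,-65,-0.4],[0,0,0,0,0,-65,-0.4]])

```text
t: 16.85
tool_pos: [0.4497, -0.2216, 0.075]
ee_rot: [3.125, -0.269, 0.012]
force: [1.4, -0.9, -1.6]
width: 0.0445
finger_force: 61.7
```

Run:
```python
from h import *
print(r.observe()["width"],r.observe()["finger_force"]);goal(.6135,-.316,.0105,80)
```

```text
0.0445143940374882 61.683955639600754
turn [ 0.26 -0.45  0.17] shift [177.   64.8  66.2] t 16.85 pos [ 0.4497 -0.2216  0.075 ] f [ 1.41 -0.94 -1.6 ]
```

Request:
apply_moves(series=[[0,0,0,55,20,0,-0.4],[0,0,0,110,40,0,-0.4],[0,0,0,165,60,0,-0.4],[0,0,0,177,65,10,-0.4],[0,0,0,177,65,40,-0.4],[0,0,0,177,65,55,-0.4],[0,0,0,177,65,55,-0.4]])

```text
t: 17.73
tool_pos: [0.6087, -0.3126, 0.0137]
ee_rot: [-3.128, 0.269, 0.006]
force: [0.7, 0.6, -1.6]
width: 0.0445
finger_force: 61.7
```

Run:
```python
from h import *
c=eyes.camera("wrist");save("w7",c,1.2)
goal(.6135,-.316,.0105,80)
```

```text
turn [-0.03  0.06  0.16] shift [4.2 1.9 4.9] t 17.77 pos [ 0.6097 -0.3134  0.0154] f [-0.47  0.08 -1.01]
```

View pics/w7.png

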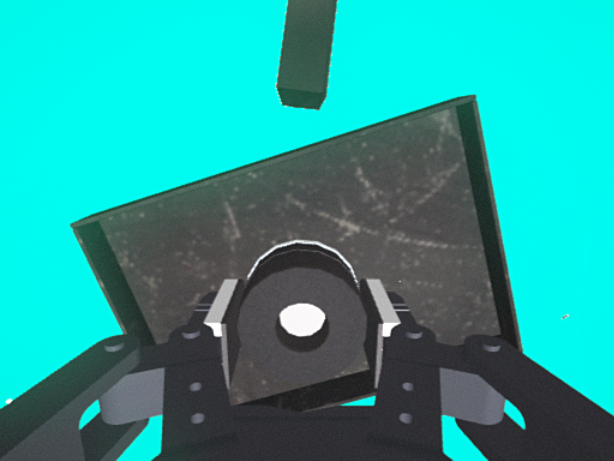

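The foot is upright in the gripper inside the tray walls, centred at (303,320). The far wall is above it and the near wall is at about (310,400). Lowering and releasing.

Request:
apply_moves(series=[[0,0,0,4,0,2,-0.4],[0,0,0,4,0,4,-0.4],[0,0,0,4,0,4,-0.4],[0,0,0,4,0,4,-0.4]])

```text
t: 18.27
tool_pos: [0.6142, -0.3145, 0.012]
ee_rot: [3.13, -0.27, 0.0]
force: [-0.5, 0.4, -1.5]
width: 0.045
finger_force: 61.7
```

Request:
apply_moves(series=[[0,0,0,0,0,1.5,-0.4],[0,0,0,0,0,1.5,-0.4]])

```text
t: 18.52
tool_pos: [0.6141, -0.3145, 0.0102]
ee_rot: [-3.13, 0.27, 0.0]
force: [0.4, 0.0, -0.9]
width: 0.0448
finger_force: 61.7
```

Request:
apply_moves(series=[[0,0,0,0,0,1,-0.4],[0,0,0,0,0,1,0.2],[0,0,0,0,0,1,0.4],[0,0,0,0,0,1,0.4],[0,0,0,0,0,-40,0.4],[0,0,0,0,0,-100,0.4],[0,0,0,0,0,-150,0.4],[0,0,0,0,0,-150,0.4]])

```text
t: 19.52
tool_pos: [0.6171, -0.3166, 0.1671]
ee_rot: [3.124, -0.269, 0.015]
force: [1.2, -0.5, -0.1]
width: 0.0596
finger_force: 0.0
```

Run:
```python
from h import *
c=eyes.camera("wrist");x,y=foot(c,.614,-.3145,.029,.036);a=np.radians(7);d=np.array([x-.6135,y+.316]);print("in tray",np.round([d@[np.cos(a),np.sin(a)],d@[-np.sin(a),np.cos(a)]],4))
s=eyes.camera("scene");save("end",s,1.5);print(r.observe()["t"])
```

```text
foot 1720 [ 0.613  -0.3153  0.0229] z 0.0324
in tray [-0.0004  0.0008]
19.625
```

View pics/end.png

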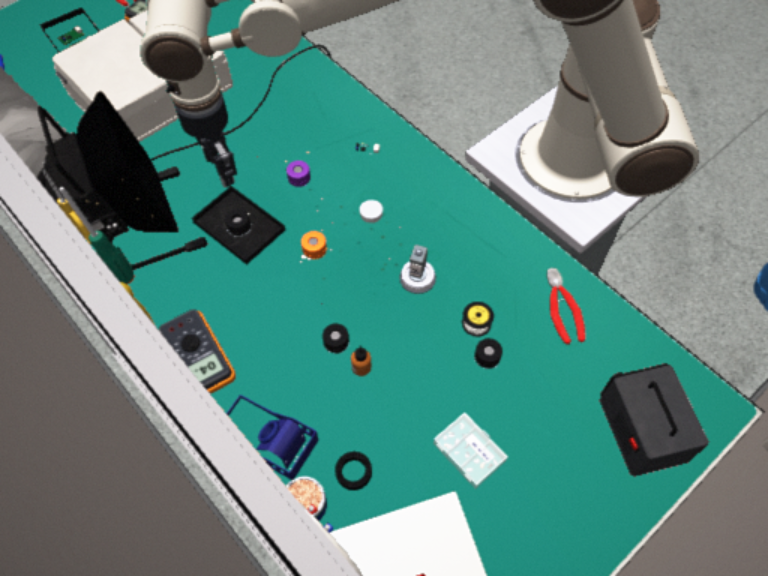

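The soft foot stands centred in the tray at (238,222), with its top at z 0.032. The gauge is in its holder at (418,268). The other two feet, the tin, spool and bottle are where they started, and the arm is clear.

```bash
python3 -c "
from h import *
print(job_done())"
```

```text
the job is handed in; nothing more can be done
None
```

I handed the job in at about 20 s: the foot beside the tin was the soft one (about 7 mm dent) and now stands upright in the tray, the gauge is back in its holder, and the two firm feet, tin, spool and bottle stand where they began; no verdict was returned.

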